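# Fit the adapter bar across the food well

### The job

The thin steel adapter bar lies flat on the chopping block, too thin to pick up: slide it lengthwise until one end sticks a few centimetres out over the block's near edge (the one towards the robot), take it by that end and lay it crosswise over the small open pan, resting on its two long rims and roughly centred, and let go. Then take the bar again by its middle, lift it clear of the pan and lower it gently into the blue guides of the food well so that it lies flat across the opening, fully down at both ends; let go. Never drop the bar onto the table, and do not shift or knock over the jar, mug, shaker, bowl, tin or spoon.

Things in the scene. Friction and masses are not known exactly. Their poses are not given: they have to be found in the camera images.
- bar: Thin flat dark-steel strip, 190 long (its x) x 40 wide (its y) x 3 mm thick, with a black dot near each end; about 0.16 kg; both ends and faces are alike. It slides easily on the block (friction about 0.3): a fingertip pressed on it with 5 to 10 N drags it along. Origin: centre of its underside, z up. Starts flat and wholly on the chopping block, its x roughly across the block's near edge.
- block: Fixed thick chopping block of pale wood, 260 (its x) x 220 (its y) x 50 mm high. Origin: centre of its underside, z up; its top is 50 mm above the table. Its -x side is the near edge, towards the robot. The jar stands on its far (+x), +y corner.
- block_near_edge (a point): Middle of the top of the block's near edge, at (-130, 0, 50) mm in the block's frame and with the block's axes: -x points out over the edge.
- pan: Fixed small open aluminium pan, 110 (its x) x 150 (its y) x 65 mm high. Rims 9 mm wide, inside 92 x 132 mm, 62 mm deep. Origin: centre of its underside, z up. The bar, laid along the pan's x, spans the two long rims (at x = -50.5 and +50.5 mm) and its middle hangs over the hollow, so that fingers can pass down on either side of it.
- pan_rim (a point): Centre of the pan's mouth, level with the rim top, 65 mm above the pan's underside; the pan's axes.
- well: Fixed counter-top food well, steel, 220 (its x) x 240 (its y) x 80 mm high, with an opening 110 (x) x 200 (y) mm in the middle, 76 mm deep. Blue guides 8 mm high stand on its rim. The bar belongs along the well's x, either way round. Origin: centre of the underside, z up.
- well_seat (a point): Where the middle of the bar's underside belongs: centre of the well, level with the rim, 80 mm above the table; the well's axes. At each end stand two blue cheeks, 50 mm apart in y, from |x| = 56 to 101 mm, and an end stop at |x| = 100 mm; only the bar's middle 110 mm is free for fingers at both sides.
- jar: Small spice jar with red cap, 38 mm across, 55 mm high, standing on the block's far (+x), +y corner (in the block's frame). Origin: centre of its foot. Leave alone.
- mug: White mug, 76 mm across, 85 mm high, on the table. Origin: centre of its foot. Leave alone.
- shaker: Clear shaker, 44 mm across, 110 mm high, on the table. Origin: centre of its foot. Leave alone.
- bowl: White bowl, 110 mm across, 50 mm high, on the table. Origin: centre of its foot. Leave alone.
- tin: Food tin with green label, 68 mm across, 85 mm high, on the table. Origin: centre of its foot. Leave alone.
- spoon: Spoon lying on the table near the robot, along its own x. Leave alone.
Mind the look-alikes: they are no part of the job. What is shaped like the pan but orange or red is not meant.

How it is judged:
By the outcome, as a careful person would: the job done as asked, in the order asked, and still so for the second after the job is handed in, with the robot touching nothing.
It also fails if it takes over 69 s, if anything falls off the work surface, if the arm or the gripper's body presses on something with over 40 N, if the wrist force passes 120 N, or if a joint passes its speed limit or range.

### The arm

A 6-joint arm with a two-finger parallel gripper is mounted at the origin on the work surface. World frame = base frame: x ahead of the robot, y to its left, z up, the work surface at z = 0. Lengths are in m, angles in degrees, forces in N, time in s.
With the tool pointing down it reaches from about 0.325 to 0.775 m from the base axis. Payload 9.3 kg.
Tool frame: the origin (TCP) lies on the mounting face of the last link; the fingertips stand 173 mm ahead of it and the grasp point (between the pads) lies 155 mm ahead of it; x points along the fingers, z is the direction in which the jaws open and shut, and the axes are right-handed (so a half turn about x gives the same grasp; the last joint's range is limited). The gripper opens to 85 mm and grips with 20 to 120 N. Pads are 22 mm wide; open, the fingers measure 114 mm over their backs; the gripper's body (76 mm by 85 mm) begins 54 mm behind the grasp point. The pads swing forward as they close: fully open they stand 13 mm farther back than shut.
Start: joints at [-74.805, 14.817, 1.232, 76.415, 0, 81.257], TCP at [0.223, -0.503, 0.405] pointing down, gripper open.
Joint ranges: [-174.27, 174.27], [-52.1, 104.24], [-59.71, 78.15], [-110.17, 111.67], [-87.03, 83.33], [-180, 180]. Speed limits (degrees/s): [127.2, 127.2, 159.86, 180, 180, 180].

### API

Orientations are given as a 3x3 rotation matrix whose columns are the frame's x, y, z axes.
In Python, from station import manip gives the robot as it stands. The module is installed in compiled form; this text tells all that it offers.
- The arm moves only by the tool apply_moves, never from a script. Its argument "series" is a list of rows, each an object with "linear": the shift along the tool's x, y, z in mm, a list of three; "dr": the turn, a rotation vector about the tool's x, y, z in degrees, a list of three. In form: [{"linear": [tx, ty, tz], "dr": [wx, wy, wz]}, ...]. A call has 1 to 10 rows; each row shifts and turns the commanded pose from where the row before left it, along the tool's axes as they then stand; what a row does not reach is not made up. A row lasts 1/8 s, in which the tool goes at most 62.5 mm and 10.7 degrees, less where a joint would pass 70% of its speed; a pose out of reach is approached as far as the arm can. A call is refused whole if a number of a shift passes 62.5 or a number of a turn 10.7, either way. A call with a gripper value outside its range is refused whole. "claw" is the finger opening in mm, from 0 to 85.4, set as the call begins (left out, the last holds). The fingers move at their own pace and stop on an object; the grip force is fixed at half the most. Time passes only in rows, so rows that do not move let the fingers close. It gives the time, the measured TCP pose, the force and the opening at its end, in the units of the state.
- manip.observe(): the state, without advancing time (a new reading comes with each control period).
- manip.get_image(name): name is "side" or "top"; returns a dict with "color" (384x512x3 uint8, red, green, blue), "z_map" (384x512 float32, m along the optical axis (not along the pixel's ray), 0 where there is no reading), "K" (3x3 intrinsics, pixels), "dist" ([k1, k2, p1, p2, k3] as OpenCV has them; the pictures are not rectified), "camera_from_world" (4x4, takes a point from world to camera coordinates). Camera axes: x right, y down, z forward; pixel columns grow to the right and rows downward; lengths in m; the calibration is good to about 2 mm. A picture is of the moment at which its call begins.
- manip.finish_job(): hands the job in, once; it reports no verdict.
The state is a dict: "time": time; "joints": joint angles; "joint_vel": joint speeds; "joint_efforts": joint torques, N m; "ee_pos": TCP position; "tool_rot": TCP orientation; "ft_force": force on the tool from outside, world axes, zero at the start; "torque": the same for the moment, N m; "gripper_width": finger opening in m.
Only numpy, scipy, OpenCV 4.12 (cv2) and the standard library are available. Lean on these libraries where they do the work, as an engineer would, in place of code of your own. Each camera call takes 0.05 s, during which the arm holds its last target. There are 200 camera calls.

## Working session

There is one attempt and no reset: what is moved stays moved. The work goes in short steps, Python scripts to look and compute and a tool call to move; the robot and the scene stay as the last step left them, time stands still between calls to the robot, and variables do not carry over. Pictures are saved under pics/ and viewed, about 8 in all and at most 12, crops included, and the job is handed in when it is done.

Besides the shell and the picture viewer there is one more tool, called after "Call:" as a command line: name --argument value ..., lists and objects as JSON in quotes. apply_moves: Moves the arm, as the interface text tells. Its arguments: {"type":"object","properties":{"series":{"type":"array"},"claw":{"type":"number"}},"required":["series"]}

```bash
mkdir -p pics; cat > h.py <<'E'
import numpy as np, cv2
from station import manip
def grab(n):
    d=manip.get_image(n); d={k:np.array(v) for k,v in d.items()}; return d
def save(im,f): cv2.imwrite('pics/'+f,np.ascontiguousarray(im[:,:,::-1]))
def ray(d,uv,z):
    uv=np.array(uv,float).reshape(-1,1,2)
    n=cv2.undistortPoints(uv,d['K'],d['dist']).reshape(-1,2)
    T=np.linalg.inv(d['camera_from_world']); c=T[:3,3]
    r=np.c_[n,np.ones(len(n))]@T[:3,:3].T
    return c+r*((z-c[2])/r[:,2])[:,None]
def world(d):
    h,w=d['z_map'].shape; u,v=np.meshgrid(np.arange(w),np.arange(h))
    n=cv2.undistortPoints(np.stack([u,v],-1).reshape(-1,1,2).astype(float),d['K'],d['dist']).reshape(-1,2)
    T=np.linalg.inv(d['camera_from_world'])
    p=np.c_[n,np.ones(len(n))]*d['z_map'].reshape(-1,1)
    return (p@T[:3,:3].T+T[:3,3]).reshape(h,w,3)
E
python3 - <<'E'
from h import *
t=grab('top'); s=grab('side')
save(t['color'],'t0.png'); save(s['color'],'s0.png')
np.savez('t0.npz',**t); np.savez('s0.npz',**s)
o=manip.observe(); print(o['time'],o['ee_pos'],o['tool_rot'],o['gripper_width'])
E
```

```text
0.1 [ 0.22314025 -0.50265142  0.40414785] [[-2.64011874e-04  9.13987694e-01  4.05741821e-01]
 [ 1.13668071e-03  4.05741847e-01 -9.13987014e-01]
 [-9.99999319e-01  2.19895476e-04 -1.14603284e-03]] 0.08508395235774702
```

View pics/t0.png

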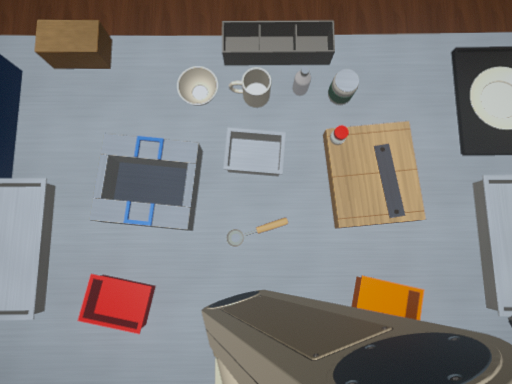

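View pics/s0.png

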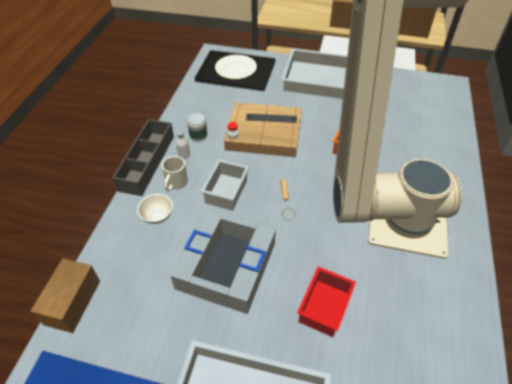

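The top view has +x up and +y left. It shows:
- **Bar:** dark strip from (381,147) to (399,213), on the block at about (375,175).
- **Well:** steel, with blue guides, at (148,182).
- **Jar:** (340,134).

Pan candidates are aluminium (255,151), red (117,303) and orange (388,300). The aluminium one fits by colour and by size (about 60x43 px, or 150x110 mm). The large grey trays at the sides are too big.

Next I'll measure these and make an enlarged crop.

```bash
cat > meas.py <<'E'
from h import *
def rect(pts):
    (c,wh,a)=cv2.minAreaRect((pts*1000).astype(np.float32)); return np.round(c,1),np.round(wh,1),round(a,2)
def big(m):
    n,l,st,_=cv2.connectedComponentsWithStats(m.astype(np.uint8)); k=1+np.argmax(st[1:,4]); return l==k
def cont(d,m,z):
    c=max(cv2.findContours(m.astype(np.uint8),cv2.RETR_EXTERNAL,cv2.CHAIN_APPROX_NONE)[0],key=len).reshape(-1,2)
    return ray(d,c,z)[:,:2]
def win(d,x0,x1,y0,y1):
    m=np.zeros(d['z_map'].shape,bool); m[y0:y1,x0:x1]=1; return m
E
python3 - <<'E'
from meas import *
t=dict(np.load('t0.npz')); W=world(t); c=t['color'].astype(int); Z=W[...,2]
print('table z',np.median(Z[230:300,300:340]))
hsv=cv2.cvtColor(t['color'],cv2.COLOR_RGB2HSV)
b=big(win(t,320,430,115,235)&(hsv[...,2]<95)&(Z>.04)&(Z<.065)); print('bar',b.sum(),rect(cont(t,b,.053)),np.median(Z[b]))
bl=big(win(t,320,430,115,235)&(Z>.04)&(Z<.062)); print('block',rect(cont(t,bl,.05)),np.median(Z[bl]))
p=big(win(t,215,295,120,180)&(Z>.055)&(Z<.075)); print('pan',rect(cont(t,p,.065)),np.median(Z[p]))
w=big(win(t,85,210,130,235)&(Z>.07)&(Z<.1)); print('well',rect(cont(t,w,.08)),np.median(Z[w]))
g=win(t,85,210,130,235)&(hsv[...,0]>100)&(hsv[...,0]<125)&(hsv[...,1]>170)&(hsv[...,2]>90); 
for z in (.088,.084):
  u=np.argwhere(g)[:,::-1]; print('guides',g.sum(),rect(ray(t,u,z)[:,:2]))
# heights of others
for n,(x0,x1,y0,y1) in dict(bowl=(175,220,65,108),mug=(228,275,65,105),shaker=(290,315,62,96),tin=(328,362,66,106),jar=(328,352,122,146),spoon=(222,292,212,250)).items():
  m=win(t,x0,x1,y0,y1)&(Z>.015 if n!='spoon' else Z>.006)
  if n=='jar': m&=Z>.07
  q=W[m]; print(n,m.sum(),np.round(q.min(0),3) if len(q) else '',np.round(q.max(0),3) if len(q) else '')
s=dict(np.load('s0.npz'))
im=cv2.resize(t['color'][110:240,90:430],None,fx=2.3,fy=2.3,interpolation=cv2.INTER_CUBIC); save(im,'crop0.png')
E
```

```text
table z -0.0005496743567259821
bar 139 (array([ 496.8, -326.5]), array([30.4, 89.5]), 86.33) 0.0523329641667426
block (array([ 529.9, -290.6]), array([259. , 220.2]), 5.14) 0.0497416768007895
pan (array([588. ,  14.5]), array([149.8, 110.5]), 84.78) 0.06457007214725852
well (array([510. , 285.1]), array([242.6, 221.2]), 84.0) 0.07992069222224851
guides 3 (array([599.4, 301.9]), array([ 6.2, 35.9]), 68.09)
guides 3 (array([600.6, 303.2]), array([ 6.2, 36.1]), 68.09)
bowl 879 [0.344 0.015 0.015] [0.829 0.221 0.939]
mug 823 [ 0.344 -0.029  0.015] [0.804 0.082 0.939]
shaker 383 [ 0.344 -0.134  0.016] [0.803 0.015 0.939]
tin 802 [ 0.344 -0.254  0.016] [0.798 0.015 0.939]
jar 233 [ 0.344 -0.216  0.07 ] [0.638 0.015 0.939]
spoon 452 [ 0.344 -0.072  0.006] [0.419 0.09  0.939]
```

View pics/crop0.png

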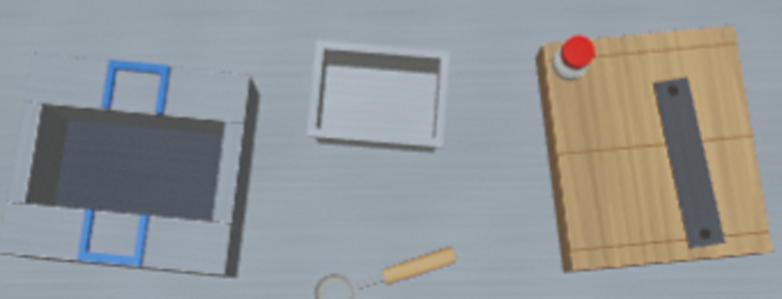

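The crop confirms the aluminium pan, the blue-guided well, and the bar with a dot at each end. The bar and guide colour masks came out too tight, so I'll relax them.

```bash
python3 - <<'E'
from meas import *
t=dict(np.load('t0.npz')); W=world(t); c=t['color'].astype(int); Z=W[...,2]
hsv=cv2.cvtColor(t['color'],cv2.COLOR_RGB2HSV)
print(c[180,390],c[182,140],c[140,148],c[160,360])
R,G,B=c[...,0],c[...,1],c[...,2]
b=big(win(t,365,410,135,222)&(R-B<25)&(G<125)); print('bar',b.sum(),rect(cont(t,b,.053)))
g=win(t,120,170,130,230)&(B-R>70); u=np.argwhere(g)[:,::-1]
for z in (.088,.08): print('guides',g.sum(),rect(ray(t,u,z)[:,:2]))
v=(Z!=0)&(W[...,0]<1)&(W[...,0]>.3)
for n,(x0,x1,y0,y1) in dict(bowl=(175,220,65,108),mug=(228,275,65,105),shaker=(290,315,62,96),tin=(328,362,66,106),jar=(328,352,122,146),spoon=(222,292,212,250)).items():
  m=win(t,x0,x1,y0,y1)&v&(Z>(.006 if n=='spoon' else .07 if n=='jar' else .015))&(t['z_map']>0)
  q=W[m]; print(n,m.sum(),np.round(q.min(0),3),np.round(q.max(0),3))
E
```

```text
[86 87 95] [80 87 98] [ 77 114 167] [180 154 114]
bar 1122 (array([ 511. , -326.8]), array([188. ,  39.4]), 8.65)
guides 461 (array([509.8, 286.3]), array([ 67. , 217.6]), 83.94)
guides 461 (array([511.3, 288.8]), array([ 67.6, 219.6]), 83.94)
bowl 869 [0.719 0.113 0.015] [0.829 0.221 0.054]
mug 812 [ 0.728 -0.029  0.015] [0.804 0.082 0.089]
shaker 378 [ 0.76  -0.134  0.016] [ 0.803 -0.092  0.113]
tin 794 [ 0.731 -0.254  0.016] [ 0.798 -0.189  0.089]
jar 230 [ 0.604 -0.216  0.07 ] [ 0.638 -0.18   0.108]
spoon 441 [ 0.345 -0.072  0.006] [0.419 0.09  0.022]
```

```bash
cat > go.py <<'E'
# usage: go.py X Y Ztcp(mm) yaw(deg, of tool y) -> turn about tool x, then shift in turned tool axes
import sys; from h import *
X,Y,Z,yaw=map(float,sys.argv[1:5]); o=manip.observe(); R=np.array(o['tool_rot']); p=np.array(o['ee_pos'])*1000
a=np.radians(yaw); T=np.array([[0,np.cos(a),np.sin(a)],[0,np.sin(a),-np.cos(a)],[-1,0,0]])
print('t',o['time'],'pos',p.round(1),'yaw',np.degrees(np.arctan2(R[1,1],R[0,1])).round(2),'F',np.round(o['ft_force'],1),'w',round(o['gripper_width']*1000,1))
print('turn',np.degrees(cv2.Rodrigues(R.T@T)[0].ravel()).round(2),'shift',(T.T@(np.array([X,Y,Z])-p)).round(1))
E
python3 go.py 496.2 -329.1 245 8.65
```

```text
t 0.1 pos [ 223.1 -502.7  404.1] yaw 23.94 F [ 0.7  0.2 -0.4] w 85.1
turn [15.29 -0.07 -0.  ] shift [ 159.1  296.1 -130.5]
```

Call:
apply_moves --series '[{"linear":[0,0,0],"dr":[7.65,0,0]},{"linear":[0,0,0],"dr":[7.65,0,0]},{"linear":[18,37,-16.3],"dr":[0,0,0]},{"linear":[20,37,-16.3],"dr":[0,0,0]},{"linear":[20,37,-16.3],"dr":[0,0,0]},{"linear":[20,37,-16.3],"dr":[0,0,0]},{"linear":[20,37,-16.3],"dr":[0,0,0]},{"linear":[20,37,-16.3],"dr":[0,0,0]},{"linear":[20,37,-16.3],"dr":[0,0,0]},{"linear":[20,37,-16.3],"dr":[0,0,0]}]' --claw 0

```text
time: 1.35
ee_pos: [0.4972, -0.3284, 0.2457]
tool_rot: [[-0.0, 0.989, 0.15], [0.0, 0.15, -0.989], [-1.0, -0.0, -0.0]]
ft_force: [0.3, 0.4, 0.1]
gripper_width: 0.0002
```

```bash
python3 go.py 496.2 -329.1 227 8.65
```

```text
t 1.35 pos [ 497.2 -328.4  245.7] yaw 8.64 F [0.3 0.4 0.1] w 0.2
turn [-0.01 -0.02  0.02] shift [18.7 -1.1  0.5]
```

Descend slowly until contact.

Call:
apply_moves --series '[{"linear":[8,0,0],"dr":[0,0,0]},{"linear":[8,0,0],"dr":[0,0,0]},{"linear":[2,0,0],"dr":[0,0,0]},{"linear":[1,0,0],"dr":[0,0,0]},{"linear":[0,0,0],"dr":[0,0,0]}]'

```text
time: 1.98
ee_pos: [0.4959, -0.3298, 0.2281]
tool_rot: [[0.0, 0.989, 0.149], [-0.0, 0.149, -0.989], [-1.0, 0.0, 0.001]]
ft_force: [0.3, -0.3, 0.1]
gripper_width: 0.0002
```

Call:
apply_moves --series '[{"linear":[0.7,0,0],"dr":[0,0,0]},{"linear":[0.5,0,0],"dr":[0,0,0]},{"linear":[0,0,0],"dr":[0,0,0]}]'

```text
time: 2.35
ee_pos: [0.4962, -0.3293, 0.2265]
tool_rot: [[0.0, 0.989, 0.15], [-0.0, 0.15, -0.989], [-1.0, 0.0, 0.0]]
ft_force: [0.5, 0.7, -0.1]
gripper_width: -0.0001
```

Call:
apply_moves --series '[{"linear":[0.5,0,0],"dr":[0,0,0]},{"linear":[0.5,0,0],"dr":[0,0,0]},{"linear":[0,0,0],"dr":[0,0,0]}]'

```text
time: 2.72
ee_pos: [0.4962, -0.3292, 0.2265]
tool_rot: [[0.001, 0.989, 0.15], [-0.001, 0.15, -0.989], [-1.0, 0.0, 0.001]]
ft_force: [-3.3, 2.3, 9.9]
gripper_width: -0.0
```

Call:
apply_moves --series '[{"linear":[0,-2,0],"dr":[0,0,0]},{"linear":[0,-4,0],"dr":[0,0,0]},{"linear":[0,-4,0],"dr":[0,0,0]},{"linear":[0,-4,0],"dr":[0,0,0]},{"linear":[0,-4,0],"dr":[0,0,0]},{"linear":[0,-2,0],"dr":[0,0,0]}]'

```text
time: 3.48
ee_pos: [0.477, -0.3326, 0.2265]
tool_rot: [[0.003, 0.989, 0.15], [-0.001, 0.15, -0.989], [-1.0, 0.002, 0.002]]
ft_force: [2.7, 0.1, 6.1]
gripper_width: 0.0001
```

```bash
cat > bar.py <<'E'
from meas import *; import sys
t=grab('top'); c=t['color'].astype(int); R,G,B=c[...,0],c[...,1],c[...,2]
x0,x1,y0,y1=map(int,sys.argv[1:5]); z=float(sys.argv[5])
m=win(t,x0,x1,y0,y1)&(R-B<25)&(G<125); m=big(m); print(m.sum(),rect(cont(t,m,z)))
save(cv2.resize(t['color'][y0-20:y1+20,x0-20:x1+20],None,fx=3,fy=3,interpolation=cv2.INTER_CUBIC),sys.argv[6])
o=manip.observe(); print(np.round(o['ee_pos'],4),np.round(o['ft_force'],1))
E
python3 bar.py 365 410 135 250 .053 b1.png
```

```text
1782 (array([ 462.9, -342.3]), array([248.6,  81. ]), 1.82)
[ 0.4768 -0.3326  0.2265] [ 1.5 -0.1  5.6]
```

View pics/b1.png

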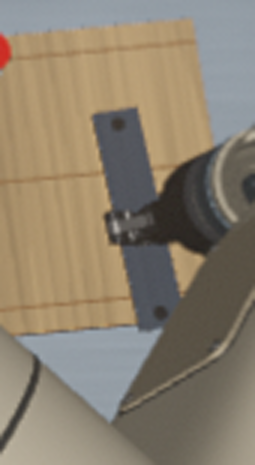

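The picture shows the bar's far end at about image (383,152), roughly 18 mm nearer than before, so it follows the finger. I'll continue the drag.

Call:
apply_moves --series '[{"linear":[0.2,-3,0],"dr":[0,0,0]},{"linear":[0,-5,0],"dr":[0,0,0]},{"linear":[0,-5,0],"dr":[0,0,0]},{"linear":[0,-5,0],"dr":[0,0,0]},{"linear":[0,-5,0],"dr":[0,0,0]},{"linear":[0,-5,0],"dr":[0,0,0]},{"linear":[0,-5,0],"dr":[0,0,0]},{"linear":[0,-5,0],"dr":[0,0,0]},{"linear":[0,-4,0],"dr":[0,0,0]},{"linear":[0,-2,0],"dr":[0,0,0]}]'

```text
time: 4.78
ee_pos: [0.4336, -0.3393, 0.2265]
tool_rot: [[0.003, 0.989, 0.15], [-0.002, 0.15, -0.989], [-1.0, 0.003, 0.002]]
ft_force: [3.0, -0.1, 7.9]
gripper_width: 0.0002
```

Call:
apply_moves --series '[{"linear":[-2,0,0],"dr":[0,0,0]},{"linear":[-20,0,0],"dr":[0,0,0]},{"linear":[-45,-30,0],"dr":[0,0,0]},{"linear":[-45,-40,0],"dr":[0,0,0]},{"linear":[0,-40,20],"dr":[0,0,0]},{"linear":[0,0,40],"dr":[0,0,0]},{"linear":[0,0,40],"dr":[0,0,0]},{"linear":[0,0,0],"dr":[0,0,0]}]'

```text
time: 5.78
ee_pos: [0.3391, -0.4564, 0.3364]
tool_rot: [[-0.0, 0.989, 0.148], [0.0, 0.148, -0.989], [-1.0, -0.0, -0.0]]
ft_force: [-0.4, -0.4, -0.6]
gripper_width: 0.0004
```

```bash
python3 bar.py 365 420 135 250 .053 b2.png
```

```text
1167 (array([ 449.3, -340.4]), array([188.2,  46. ]), 8.34)
[ 0.339  -0.455   0.3364] [ 0.1  0.7 -0.8]
```

View pics/b2.png

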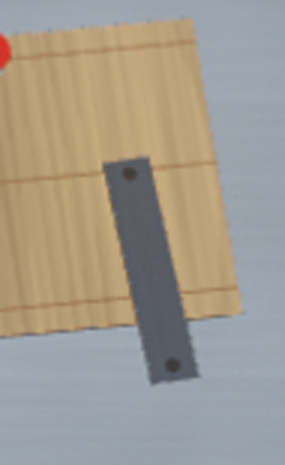

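The bar now hangs about 50 mm out over the near edge (ends at image rows 168 and 242). I'll refine its pose with a cleaned mask.

```bash
cat > bar2.py <<'E'
from meas import *; import sys
t=grab('top'); c=t['color'].astype(int); R,G,B=c[...,0],c[...,1],c[...,2]
x0,x1,y0,y1=map(int,sys.argv[1:5]); z=float(sys.argv[5])
for th in (100,110):
    m=win(t,x0,x1,y0,y1)&(R-B<10)&(G<th); m=big(cv2.morphologyEx(m.astype(np.uint8),cv2.MORPH_OPEN,np.ones((5,5))))
    print(m.sum(),rect(cont(t,m,z)), 'centroid',(ray(t,np.argwhere(m)[:,::-1],z).mean(0)*1000).round(1))
uv=np.array([[388,173],[402.3,236.7]]); P=ray(t,uv,z)*1000
E
python3 bar2.py 365 420 155 250 .053; python3 go.py 369.5 -348.5 205 8.5
```

```text
1054 (array([ 448.2, -337.1]), array([184. ,  37.5]), 8.77) centroid [ 444.4 -337.6   53. ]
1084 (array([ 448.5, -337.1]), array([186.2,  38. ]), 8.5) centroid [ 445.2 -337.8   53. ]
t 5.875 pos [ 339.1 -454.1  336.7] yaw 8.62 F [ 0.5 -0.4 -1. ] w -0.2
turn [ 0.12 -0.09  0.03] shift [131.7  45.7 -99.9]
```

```bash
python3 go.py 373.2 -348.4 202 8.65
```

```text
t 5.875 pos [ 339.1 -454.1  336.7] yaw 8.62 F [ 0.5 -0.4 -1. ] w -0.2
turn [-0.03 -0.09  0.03] shift [134.7  49.7 -99.4]
```

Call:
apply_moves --series '[{"linear":[0,16,-33],"dr":[0,0,0]},{"linear":[0,17,-33],"dr":[0,0,0]},{"linear":[0,16.5,-33],"dr":[0,0,0]},{"linear":[30,0,0],"dr":[0,0,0]},{"linear":[30,0,0],"dr":[0,0,0]},{"linear":[30,0,0],"dr":[0,0,0]},{"linear":[25,0,0],"dr":[0,0,0]},{"linear":[20,0,0],"dr":[0,0,0]},{"linear":[0,0,0],"dr":[0,0,0]}]' --claw 70

```text
time: 7.0
ee_pos: [0.3729, -0.3475, 0.2015]
tool_rot: [[-0.002, 0.989, 0.151], [0.002, 0.151, -0.989], [-1.0, -0.001, -0.003]]
ft_force: [0.3, -0.1, 0.8]
gripper_width: 0.0704
```

Call:
apply_moves --series '[{"linear":[0,0,0],"dr":[0,0,0]},{"linear":[0,0,0],"dr":[0,0,0]},{"linear":[0,0,0],"dr":[0,0,0]},{"linear":[0,0,0],"dr":[0,0,0]},{"linear":[0,0,0],"dr":[0,0,0]},{"linear":[0,0,0],"dr":[0,0,0]}]' --claw 30

```text
time: 7.75
ee_pos: [0.3734, -0.3491, 0.2029]
tool_rot: [[0.001, 0.989, 0.15], [-0.001, 0.15, -0.989], [-1.0, 0.001, 0.001]]
ft_force: [-0.6, 1.9, 6.0]
gripper_width: 0.0379
```

Call:
apply_moves --series '[{"linear":[-3,0,0],"dr":[0,0,0]},{"linear":[-6,0,0],"dr":[0,0,0]},{"linear":[-8,0,0],"dr":[0,0,0]},{"linear":[0,0,0],"dr":[0,0,0]}]'

```text
time: 8.25
ee_pos: [0.3734, -0.3492, 0.22]
tool_rot: [[0.001, 0.989, 0.15], [-0.001, 0.15, -0.989], [-1.0, 0.0, 0.001]]
ft_force: [0.2, -0.4, -2.0]
gripper_width: 0.0379
```

```bash
python3 - <<'E'
from h import *
s=grab('side');t=grab('top')
a=cv2.resize(s['color'][70:190,200:330],(520,480),interpolation=cv2.INTER_CUBIC); 
b=cv2.resize(t['color'][140:260,350:430],(280,420),interpolation=cv2.INTER_CUBIC); b=cv2.copyMakeBorder(b,0,60,0,0,cv2.BORDER_CONSTANT)
save(np.hstack([a,b]),'g1.png')
o=manip.observe(); print(o['ee_pos'],np.round(o['ft_force'],1),np.round(o['torque'],2),o['gripper_width'])
W=world(t);m=np.zeros(W.shape[:2],bool);m[160:250,375:415]=1
c=t['color'].astype(int); m&=(c[...,0]-c[...,2]<10)&(c[...,1]<105)&(W[...,2]>.03)&(W[...,2]<.15)
q=W[m]; print(len(q)); 
for k in range(8):
  x=.35+.025*k; w=q[(q[:,0]>x)&(q[:,0]<x+.025)]; print(round(x,3),len(w),np.round(np.median(w,0),4) if len(w) else '')
E
```

```text
[ 0.37325234 -0.34900835  0.21935463] [ 0.2 -0.4 -1.8] [-0.02  0.19 -0.01] 0.03818765673679547
1047
0.35 83 [ 0.3583 -0.3198  0.1357]
0.375 112 [ 0.3875 -0.3271  0.0712]
0.4 161 [ 0.4123 -0.3436  0.0672]
0.425 155 [ 0.4375 -0.3393  0.0664]
0.45 148 [ 0.4624 -0.3347  0.066 ]
0.475 153 [ 0.4875 -0.3312  0.065 ]
0.5 152 [ 0.5126 -0.328   0.0639]
0.525 83 [ 0.5341 -0.3274  0.0638]
```

View pics/g1.png

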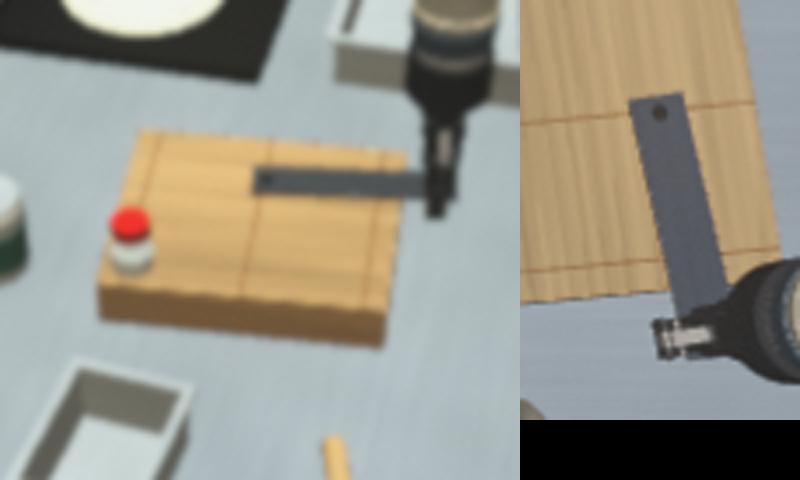

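The bar is held level with about 1.6° of droop, a 1.8 N load, and nothing else touched. Next: lift, turn, and carry it to the pan.

Call:
apply_moves --series '[{"linear":[-15,0,0],"dr":[0,0,0]},{"linear":[-25,0,0],"dr":[0,0,0]},{"linear":[-25,0,0],"dr":[0,0,0]},{"linear":[-25,0,0],"dr":[0,0,0]},{"linear":[-20,0,0],"dr":[0,0,0]},{"linear":[0,0,0],"dr":[3.45,0,0]},{"linear":[0,0,0],"dr":[3.45,0,0]},{"linear":[0,0,0],"dr":[3.45,0,0]},{"linear":[0,0,0],"dr":[3.5,0,0]},{"linear":[0,0,0],"dr":[0,0,1.6]}]'

```text
time: 9.6
ee_pos: [0.3734, -0.349, 0.3289]
tool_rot: [[0.029, 0.996, -0.09], [-0.002, -0.09, -0.996], [-1.0, 0.029, -0.001]]
ft_force: [-0.3, -0.0, -2.1]
gripper_width: 0.0378
```

```bash
python3 go.py 508.3 21.4 330 -5.2
```

```text
t 9.6 pos [ 373.4 -349.   328.9] yaw -5.18 F [-0.3 -0.  -2.1] w 37.8
turn [ 0.02 -0.04 -1.64] shift [  -1.1  100.8 -381.1]
```

Call:
apply_moves --series '[{"linear":[0,5,-20],"dr":[0,0,0]},{"linear":[0,11,-40],"dr":[0,0,0]},{"linear":[0,11,-45],"dr":[0,0,0]},{"linear":[0,12,-48],"dr":[0,0,0]},{"linear":[0,12,-48],"dr":[0,0,0]},{"linear":[0,12,-48],"dr":[0,0,0]},{"linear":[0,12,-48],"dr":[0,0,0]},{"linear":[0,12,-44],"dr":[0,0,0]},{"linear":[0,9,-28],"dr":[0,0,0]},{"linear":[0,5,-12],"dr":[0,0,0]}]'

```text
time: 10.85
ee_pos: [0.5082, 0.0235, 0.3321]
tool_rot: [[0.028, 0.996, -0.088], [-0.002, -0.088, -0.996], [-1.0, 0.028, -0.0]]
ft_force: [0.9, -1.0, -2.1]
gripper_width: 0.0381
```

```bash
cat > barz.py <<'E'
from meas import *; import sys
t=grab('top'); W=world(t); c=t['color'].astype(int)
x0,x1,y0,y1=map(int,sys.argv[1:5]); zl,zh=map(float,sys.argv[5:7])
m=win(t,x0,x1,y0,y1)&(c[...,0]-c[...,2]<10)&(c[...,1]<115)&(W[...,2]>zl)&(W[...,2]<zh)
m=big(m); q=W[m]*1000; ct=q[:,:2].mean(0)
A=np.c_[q[:,:2]-ct,np.ones(len(q))]; k=np.linalg.lstsq(A,q[:,2],rcond=None)[0]
print(len(q),'rect',rect(q[:,:2]/1000),'meanz',q[:,2].mean().round(1),'slope deg',np.degrees(k[:2]).round(2), 'xmin/max',q.min(0).round(1),q.max(0).round(1))
if len(sys.argv)>7: save(cv2.resize(t['color'][y0:y1,x0:x1],None,fx=4,fy=4,interpolation=cv2.INTER_CUBIC),sys.argv[7])
E
python3 barz.py 215 300 100 230 .11 .22; python3 go.py 508.3 21.4 240 -5.2
```

```text
t 10.9 pos [508.7  23.6 332.1] yaw -5.05 F [ 0.7  0.7 -1.5] w 38.1
turn [ 0.15 -0.05 -1.61] shift [92.1 -0.2  2.2]Traceback (most recent call last):
  File "barz.py", line 5, in <module>
    m=big(m); q=W[m]*1000; ct=q[:,:2].mean(0)
  File "meas.py", line 5, in big
    n,l,st,_=cv2.connectedComponentsWithStats(m.astype(np.uint8)); k=1+np.argmax(st[1:,4]); return l==k
                                                                       ~~~~~~~~~^^^^^^^^^^
    return _wrapfunc(a, 'argmax', axis=axis, out=out, **kwds)
    return bound(*args, **kwds)
ValueError: attempt to get argmax of an empty sequence
```

```bash
python3 - <<'E'
from h import *
s=grab('side');t=grab('top')
a=cv2.resize(s['color'][90:290,150:350],(400,400),interpolation=cv2.INTER_CUBIC)
b=cv2.resize(t['color'][60:260,160:360],(400,400),interpolation=cv2.INTER_CUBIC)
save(np.hstack([a,b]),'g2.png')
E
```

```text
(no output)
```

View pics/g2.png

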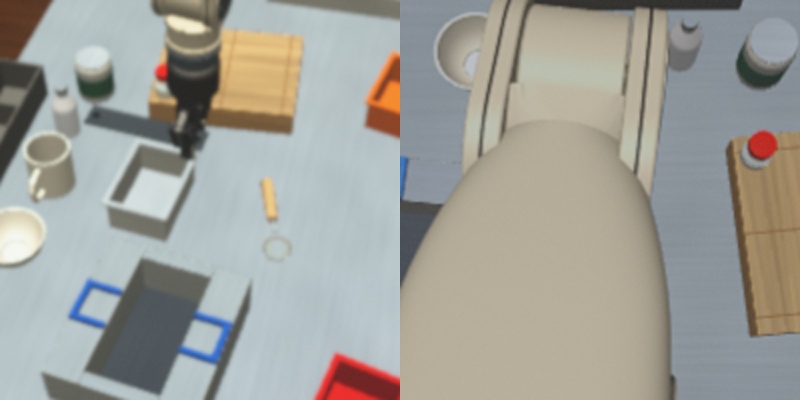

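The side view shows the bar above the pan, at about (192,142) to (250,165). The arm blocks the top camera, so I'll measure from the side depth map.

```bash
sed -i "s/t=grab('top')/t=grab('side')/" barz.py
sed -i "s/^print(len/ax=np.linalg.svd(q[:,:2]-ct)[2][0] if len(q)<3000 else 0; ax=ax*np.sign(ax[0]); sl=(q[:,:2]-ct)@ax; print('yaw',np.degrees(np.arctan2(ax[1],ax[0])).round(2),'pitch along deg',np.degrees(np.polyfit(sl,q[:,2],1)[0]).round(2),'ends',(ct+ax*sl.min()).round(1),(ct+ax*sl.max()).round(1))\nprint(len/" barz.py
python3 barz.py 185 256 130 180 .14 .21
```

```text
yaw -6.56 pitch along deg -0.09 ends [535.5  24.3] [678.5   7.9]
360 rect (array([606.6,  13. ]), array([ 44.4, 144.2]), 82.88) meanz 180.2 slope deg [0.24 2.83] xmin/max [537.4 -11.9 174.2] [676.6  40.5 186.4]
```

Call:
apply_moves --series '[{"linear":[15,-0.5,0.5],"dr":[0,0,0]},{"linear":[20,-0.5,0.5],"dr":[0,0,0]},{"linear":[20,-0.5,0.5],"dr":[0,0,0]},{"linear":[20,-0.5,0.5],"dr":[0,0,0]},{"linear":[15,-0.5,0],"dr":[0,0,0]},{"linear":[10,-0.5,0],"dr":[0,0,0]},{"linear":[5,0,0],"dr":[0,0,0]},{"linear":[0,0,0],"dr":[0,0,0]}]'

```text
time: 12.05
ee_pos: [0.5081, 0.019, 0.2269]
tool_rot: [[0.028, 0.995, -0.091], [-0.002, -0.091, -0.996], [-1.0, 0.028, -0.0]]
ft_force: [-0.2, 0.0, -1.0]
gripper_width: 0.0376
```

```bash
python3 barz.py 185 256 140 195 .05 .11; python3 go.py 508.3 21.4 220 -5.2
```

```text
yaw -4.05 pitch along deg -0.19 ends [538.8  16. ] [676.7   6.3]
350 rect (array([607.7,  10.5]), array([ 44.8, 138.2]), 86.1) meanz 74.9 slope deg [-0.11  1.18] xmin/max [540.1 -12.1  51.3] [676.6  36.5  80.7]
t 12.1 pos [508.3  19.1 227.3] yaw -5.22 F [ 0.4  0.4 -2. ] w 37.9
turn [-0.02  0.   -1.62] shift [ 7.3 -0.2 -2.3]
```

Call:
apply_moves --series '[{"linear":[2,0,-1],"dr":[0,0,0]},{"linear":[2,0,-1],"dr":[0,0,0]},{"linear":[1,0,0],"dr":[0,0,0]},{"linear":[0.5,0,0],"dr":[0,0,0]},{"linear":[0,0,0],"dr":[0,0,0]}]'

```text
time: 12.72
ee_pos: [0.5085, 0.0212, 0.2215]
tool_rot: [[0.028, 0.995, -0.091], [-0.003, -0.091, -0.996], [-1.0, 0.028, 0.0]]
ft_force: [-0.2, 0.5, -2.0]
gripper_width: 0.0382
```

Call:
apply_moves --series '[{"linear":[0.5,0,0],"dr":[0,0,0]},{"linear":[0.5,0,0],"dr":[0,0,0]},{"linear":[0,0,0],"dr":[0,0,0]}]'

```text
time: 13.1
ee_pos: [0.5085, 0.0212, 0.2205]
tool_rot: [[0.028, 0.995, -0.091], [-0.003, -0.091, -0.996], [-1.0, 0.028, 0.0]]
ft_force: [-0.2, -0.2, -2.7]
gripper_width: 0.038
```

Call:
apply_moves --series '[{"linear":[0.5,0,0],"dr":[0,0,0]},{"linear":[0.5,0,0],"dr":[0,0,0]},{"linear":[0,0,0],"dr":[0,0,0]}]'

```text
time: 13.48
ee_pos: [0.5086, 0.0213, 0.2195]
tool_rot: [[0.028, 0.995, -0.091], [-0.002, -0.091, -0.996], [-1.0, 0.028, -0.0]]
ft_force: [-0.1, -0.5, -2.7]
gripper_width: 0.0378
```

Call:
apply_moves --series '[{"linear":[0.4,0,0],"dr":[0,0,0]},{"linear":[0.4,0,0],"dr":[0,0,0]},{"linear":[0,0,0],"dr":[0,0,0]}]'

```text
time: 13.85
ee_pos: [0.5086, 0.0212, 0.2187]
tool_rot: [[0.028, 0.995, -0.091], [-0.003, -0.091, -0.996], [-1.0, 0.028, 0.0]]
ft_force: [-0.6, 1.0, -1.6]
gripper_width: 0.038
```

Call:
apply_moves --series '[{"linear":[0.5,0,0],"dr":[0,0,0]},{"linear":[0,0,0],"dr":[0,0,0]},{"linear":[0.5,0,0],"dr":[0,0,0]},{"linear":[0,0,0],"dr":[0,0,0]}]'

```text
time: 14.35
ee_pos: [0.5086, 0.0213, 0.218]
tool_rot: [[0.028, 0.995, -0.091], [-0.003, -0.091, -0.996], [-1.0, 0.028, 0.0]]
ft_force: [-3.5, -0.6, 5.5]
gripper_width: 0.0382
```

```bash
python3 barz.py 185 256 140 195 .06 .085; python3 go.py 508.3 21.4 220 -5.2
```

```text
yaw -3.51 pitch along deg 1.12 ends [541.7  17.5] [677.1   9.2]
348 rect (array([609.4,  12.6]), array([ 45.5, 135.6]), 86.5) meanz 69.0 slope deg [1.29 2.77] xmin/max [541.6 -10.   61.4] [677.4  38.5  76.1]
t 14.4 pos [508.6  21.2 218. ] yaw -5.21 F [-3.6 -0.3  5. ] w 37.8
turn [-0.01 -0.   -1.61] shift [-2.  -0.3 -0.1]
```

Contact with the rims. Let go and rise.

Call:
apply_moves --series '[{"linear":[0,0,0],"dr":[0,0,0]},{"linear":[0,0,0],"dr":[0,0,0]},{"linear":[0,0,0],"dr":[0,0,0]},{"linear":[-5,0,0],"dr":[0,0,0]},{"linear":[-25,0,0],"dr":[0,0,0]},{"linear":[-40,0,0],"dr":[0,0,0]},{"linear":[-40,0,0],"dr":[0,0,-1.6]},{"linear":[0,0,-40],"dr":[0,0,0]},{"linear":[0,-20,-50],"dr":[0,0,0]},{"linear":[0,-20,-50],"dr":[0,0,0]}]' --claw 72

```text
time: 15.65
ee_pos: [0.4712, 0.0899, 0.3291]
tool_rot: [[-0.002, 1.0, 0.001], [0.052, 0.001, -0.999], [-0.999, -0.002, -0.052]]
ft_force: [-0.5, 0.6, -0.6]
gripper_width: 0.0721
```

```bash
python3 - <<'E'
from h import *
s=grab('side');t=grab('top')
a=cv2.resize(s['color'][130:230,180:280],(400,400),interpolation=cv2.INTER_CUBIC)
b=cv2.resize(t['color'][100:200,205:305],(400,400),interpolation=cv2.INTER_CUBIC)
save(np.hstack([a,b]),'g3.png')
E
python3 bar2.py 225 285 105 200 .068; python3 barz.py 185 262 140 200 .06 .085
```

```text
1258 (array([585.8,   1.2]), array([195.2, 114.3]), 8.22) centroid [590.1  13.4  68. ]
1304 (array([585.9,   1.3]), array([195.1, 114.6]), 8.37) centroid [590.3  13.3  68. ]
yaw -5.05 pitch along deg -0.02 ends [517.9  22. ] [677.3   7.9]
424 rect (array([597.7,  14.7]), array([ 42.7, 159.4]), 86.14) meanz 67.0 slope deg [0.05 0.87] xmin/max [519.4  -6.8  60.4] [676.7  40.6  74. ]
```

View pics/g3.png

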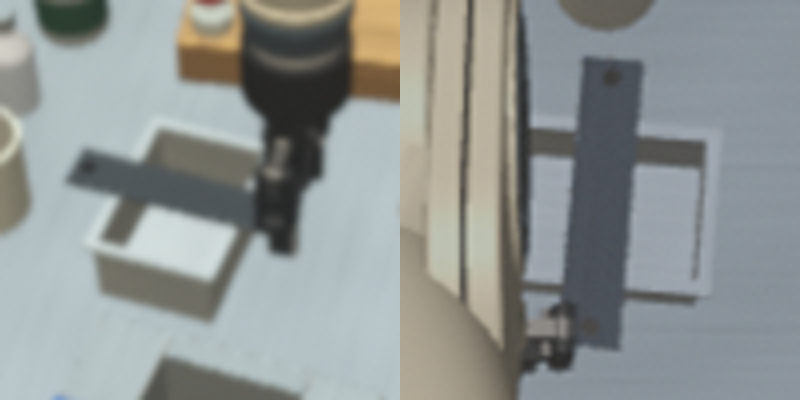

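The bar lies level across both long rims, parallel to the pan's x. In the top image its ends are at about (258,115) and (253,187). The tool has a leftover tilt to remove. I'll compute the mid-grasp from the bar's end pixels.

```bash
python3 - <<'E'
from meas import *
t=grab('top'); P=ray(t,[[258.5,115],[253,187]],.068)[:,:2]*1000; d=P[0]-P[1]
print(P.round(1),P.mean(0).round(1),np.degrees(np.arctan2(d[1],d[0])),np.linalg.norm(d))
c=t['color'].astype(int); m=win(t,238,272,118,182)&(c[...,0]-c[...,2]<10)&(c[...,1]<108)
for r0 in (118,124,150,156,170): 
  u=np.argwhere(m[r0:r0+4])[:,1]; print(r0,u.min(),u.max(),(ray(t,[[np.median(u),r0+1.5]],.068)*1000).round(1))
E
python3 go.py 587 15 329 -5.2; python3 -c "
from station import manip;print(manip.observe()['joints'])"
```

```text
[[681.1   3.6]
 [492.5  18.9]] [586.8  11.3] -4.65996461765174 189.2603931905687
118 238 265 [[669.    7.5  68. ]]
124 238 264 [[652.9   8.9  68. ]]
150 238 261 [[584.   15.8  68. ]]
156 238 261 [[568.4  15.9  68. ]]
170 238 271 [[532.1  21.2  68. ]]
t 15.9 pos [472.4  89.  329.6] yaw -0.04 F [ 0.4 -0.1  0.1] w 71.8
turn [ 5.16 -2.92  0.16] shift [  0.6 120.8  63.3]
[-9.34388630e-02  1.00876310e+01 -1.62833674e+01  6.36607498e+01
  2.92257822e+00  1.79943631e+02]
```

Joint 6 is at its +180° limit, so I'll make the symmetric half turn now. That gives the same grasp and leaves room for the well.

Call:
apply_moves --series '[{"linear":[0,0,0],"dr":[-10,0,0]},{"linear":[0,0,0],"dr":[0,-2.9,0.5]},{"linear":[0,0,0],"dr":[-10,0,0]},{"linear":[0,0,0],"dr":[-10,0,0]},{"linear":[0,0,0],"dr":[-10,0,0]},{"linear":[0,0,0],"dr":[-10,0,0]},{"linear":[0,0,0],"dr":[-10,0,0]},{"linear":[0,0,0],"dr":[-10,0,0]},{"linear":[0,0,0],"dr":[-10,0,0]},{"linear":[0,0,0],"dr":[-10,0,0]}]'

```text
time: 17.15
ee_pos: [0.4731, 0.0883, 0.3293]
tool_rot: [[0.016, -0.003, 1.0], [0.003, 1.0, 0.003], [-1.0, 0.003, 0.016]]
ft_force: [0.3, 0.6, 0.1]
gripper_width: 0.0718
```

Call:
apply_moves --series '[{"linear":[0,0,0],"dr":[-10.5,0,0]},{"linear":[0,0,0],"dr":[-10.5,0,0]},{"linear":[0,0,0],"dr":[-10.5,0,0]},{"linear":[0,0,0],"dr":[-10.5,0,0]},{"linear":[0,0,0],"dr":[-10.5,0,0]},{"linear":[0,0,0],"dr":[-10.5,0,0]},{"linear":[0,0,0],"dr":[-10.5,0,0]},{"linear":[0,0,0],"dr":[-10.5,0,0]},{"linear":[0,0,0],"dr":[0,0,0]}]'

```text
time: 18.27
ee_pos: [0.4731, 0.0884, 0.3293]
tool_rot: [[0.016, -0.994, 0.108], [0.003, 0.108, 0.994], [-1.0, -0.016, 0.004]]
ft_force: [-0.5, -0.1, -0.1]
gripper_width: 0.072
```

```bash
python3 go.py 587 14.5 250 174.9
```

```text
t 18.275 pos [473.1  88.4 329.3] yaw 173.79 F [-0.5 -0.1 -0.1] w 72.0
turn [-1.11  0.25  0.92] shift [  79.3 -120.   -63.5]
```

Call:
apply_moves --series '[{"linear":[0,0,0],"dr":[-1.1,0.25,0.9]},{"linear":[0,-30,-16],"dr":[0,0,0]},{"linear":[0,-30,-16],"dr":[0,0,0]},{"linear":[0,-30,-16],"dr":[0,0,0]},{"linear":[0,-30,-15.5],"dr":[0,0,0]},{"linear":[20,0,0],"dr":[0,0,0]},{"linear":[20,0,0],"dr":[0,0,0]},{"linear":[20,0,0],"dr":[0,0,0]},{"linear":[0,0,0],"dr":[0,0,0]}]'

```text
time: 19.4
ee_pos: [0.5866, 0.015, 0.2682]
tool_rot: [[-0.003, -0.996, 0.089], [0.0, 0.089, 0.996], [-1.0, 0.003, -0.0]]
ft_force: [-0.1, 0.5, 0.2]
gripper_width: 0.0717
```

```bash
python3 go.py 587.5 14 219 174.9
```

```text
t 19.4 pos [586.6  15.  268.2] yaw 174.89 F [-0.1  0.5  0.2] w 71.7
turn [-0.01 -0.   -0.17] shift [49.2 -1.  -0.9]
```

Call:
apply_moves --series '[{"linear":[12,-1,-1],"dr":[0,0,0]},{"linear":[12,0,0],"dr":[0,0,0]},{"linear":[12,0,0],"dr":[0,0,0]},{"linear":[9,0,0],"dr":[0,0,0]},{"linear":[4,0,0],"dr":[0,0,0]},{"linear":[0,0,0],"dr":[0,0,0]}]'

```text
time: 20.15
ee_pos: [0.5879, 0.014, 0.2204]
tool_rot: [[0.0, -0.996, 0.087], [0.0, 0.087, 0.996], [-1.0, -0.0, 0.0]]
ft_force: [-0.2, 0.3, -0.1]
gripper_width: 0.072
```

Call:
apply_moves --series '[{"linear":[0,0,0],"dr":[0,0,0]},{"linear":[0,0,0],"dr":[0,0,0]},{"linear":[0,0,0],"dr":[0,0,0]},{"linear":[0,0,0],"dr":[0,0,0]},{"linear":[0,0,0],"dr":[0,0,0]},{"linear":[0,0,0],"dr":[0,0,0]}]' --claw 30

```text
time: 20.9
ee_pos: [0.5879, 0.014, 0.2213]
tool_rot: [[0.002, -0.996, 0.087], [-0.0, 0.087, 0.996], [-1.0, -0.002, -0.0]]
ft_force: [-1.6, -0.1, 5.5]
gripper_width: 0.0379
```

Call:
apply_moves --series '[{"linear":[-2,0,0],"dr":[0,0,0]},{"linear":[-5,0,0],"dr":[0,0,0]},{"linear":[-15,0,0],"dr":[0,0,0]},{"linear":[-25,0,0],"dr":[0,0,0]},{"linear":[-30,0,0],"dr":[0,0,0]},{"linear":[-20,0,0],"dr":[0,0,0]},{"linear":[0,0,0],"dr":[0,0,0]}]'

```text
time: 21.78
ee_pos: [0.5881, 0.014, 0.3198]
tool_rot: [[0.004, -0.996, 0.087], [-0.0, 0.087, 0.996], [-1.0, -0.004, -0.0]]
ft_force: [0.5, 0.1, -1.1]
gripper_width: 0.038
```

```bash
python3 barz.py 175 270 110 200 .13 .2; python3 go.py 510 285.6 310 174
```

```text
yaw 1.9 pitch along deg 5.42 ends [493.7  22.5] [596.4  25.9]
337 rect (array([545. ,  34.9]), array([77., 98.]), 80.26) meanz 167.8 slope deg [5.23 5.58] xmin/max [493.8 -10.6 147.9] [595.7  67.3 199.9]
t 21.825 pos [587.8  14.  318.3] yaw 175.01 F [-0.1  0.  -3.8] w 38.1
turn [ 1.01 -0.    0.12] shift [  8.3 105.8 262. ]
```

Bar gripped at its middle and clear of the pan. Carrying it to the well.

Call:
apply_moves --series '[{"linear":[0,8,20],"dr":[1,0,0]},{"linear":[0,14,35],"dr":[0,0,0]},{"linear":[0,17,42],"dr":[0,0,0]},{"linear":[0,18,45],"dr":[0,0,0]},{"linear":[0,17,45],"dr":[0,0,0]},{"linear":[0,16,40],"dr":[0,0,0]},{"linear":[0,11,25],"dr":[0,0,0]},{"linear":[0,5,10],"dr":[0,0,0]},{"linear":[0,0,0],"dr":[0,0,0]},{"linear":[0,0,0],"dr":[0,0,0]}]'

```text
time: 23.08
ee_pos: [0.5097, 0.2847, 0.3173]
tool_rot: [[0.0, -0.994, 0.105], [-0.0, 0.105, 0.994], [-1.0, -0.0, -0.0]]
ft_force: [0.7, 0.4, -2.7]
gripper_width: 0.0377
```

```bash
python3 go.py 510 285.6 310 174
python3 - <<'E'
from h import *
s=grab('side');t=grab('top')
a=cv2.resize(s['color'][170:320,150:300],(400,400),interpolation=cv2.INTER_CUBIC)
b=cv2.resize(t['color'][105:255,75:225],(400,400),interpolation=cv2.INTER_CUBIC)
save(np.hstack([a,b]),'g4.png')
E
```

```text
t 23.075 pos [509.7 284.7 317.3] yaw 173.96 F [ 0.7  0.4 -2.7] w 37.7
turn [-0.04 -0.02  0.01] shift [ 7.3 -0.2  1. ]
```

View pics/g4.png

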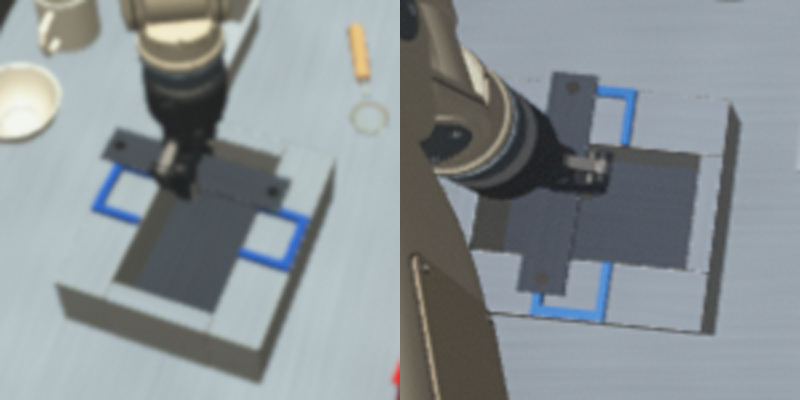

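Both views show both dots. Side: (195,224) and (252,241). Top: (140,138) and (128,209). I'll triangulate the bar's middle, yaw and tilt from these.

```bash
cat > dots.py <<'E'
from h import *
import sys
def refine(im,p,r=4):
    g=cv2.cvtColor(im,cv2.COLOR_RGB2GRAY).astype(float); x,y=map(int,np.round(p))
    w=g[y-r:y+r+1,x-r:x+r+1]; w=np.clip(np.median(w)-8-w,0,None); yy,xx=np.mgrid[y-r:y+r+1,x-r:x+r+1]
    return np.array([(w*xx).sum(),(w*yy).sum()])/w.sum()
def tri(s,t,ps,pt):
    n=[cv2.undistortPoints(np.array(p,float).reshape(1,1,2),d['K'],d['dist']).reshape(2,1) for d,p in((s,ps),(t,pt))]
    X=cv2.triangulatePoints(s['camera_from_world'][:3],t['camera_from_world'][:3],*n); return (X[:3]/X[3]).ravel()*1000
def run(S,T):
    s,t=grab('side'),grab('top'); P=[]
    for a,b in zip(S,T):
        ra,rb=refine(s['color'],a),refine(t['color'],b); P.append(tri(s,t,ra,rb)); print(ra.round(1),rb.round(1),P[-1].round(1))
    d=P[0]-P[1]; print('mid',(sum(P)/2).round(1),'len',np.linalg.norm(d).round(1),'yaw',np.degrees(np.arctan2(d[1],d[0])).round(2),'pitch',np.degrees(np.arcsin(d[2]/np.linalg.norm(d))).round(2))
    return s,t
E
python3 - <<'E'
from dots import *
s,t=run([(195,224.4),(252.4,241.3)],[(139.9,137.6),(127.9,209.3)])
E
python3 go.py 510 285.6 310 174
```

```text
[194.4 223.9] [139.4 137.3] [590.9 276.1 162.5]
[251.8 241.4] [nan nan] [nan nan nan]
mid [nan nan nan] len nan yaw nan pitch nan
t 23.275 pos [509.7 284.8 317.5] yaw 173.94 F [-0.6  0.5 -2.6] w 37.8
turn [-0.06 -0.    0.03] shift [ 7.5 -0.2  0.9]dots.py:6: RuntimeWarning: invalid value encountered in divide
  return np.array([(w*xx).sum(),(w*yy).sum()])/w.sum()
```

```bash
sed -i 's/median(w)-8-w/median(w)-2-w/' dots.py; python3 - <<'E'
from dots import *
s,t=run([(194.5,224),(252,241.4)],[(139.5,137.4),(127.9,209.3)])
c=t['color'].astype(int); g=(c[...,2]-c[...,0]>60); g[:,:120]=0; g[:,175:]=0;g[:130]=0;g[232:]=0
for r in (142,148,154,205,215,220,224,227):
  u=np.where(g[r])[0]; print(r,u.tolist())
E
```

```text
[194.4 224. ] [139.2 137.4] [590.7 276.6 162.7]
[251.7 241.5] [127.4 208.8] [428.  295.  162.9]
mid [509.4 285.8 162.8] len 163.8 yaw -6.46 pitch -0.06
142 [159, 160, 161, 162]
148 [159, 160, 161]
154 [158, 159, 160, 161]
205 [150, 151, 152, 153]
215 [125, 126, 127, 149, 150, 151, 152]
220 [124, 125, 126, 127, 128, 129, 130, 131, 132, 133, 134, 135, 136, 137, 138, 148, 149, 150, 151]
224 [139, 140, 141, 142, 143, 144, 145, 146, 147, 148, 149, 150, 151]
227 []
```

Bar middle is (509.4, 285.8) and the well centre is about (510.0, 285.7). Yaw is off by about 0.4° and the bar is level. Descend.

Call:
apply_moves --series '[{"linear":[12,-0.5,0],"dr":[-0.4,0,0]},{"linear":[15,0,0],"dr":[0,0,0]},{"linear":[15,0,0],"dr":[0,0,0]},{"linear":[12,0,0],"dr":[0,0,0]},{"linear":[8,0,0],"dr":[0,0,0]},{"linear":[4,0,0],"dr":[0,0,0]},{"linear":[0,0,0],"dr":[0,0,0]}]'

```text
time: 24.25
ee_pos: [0.51, 0.2855, 0.2515]
tool_rot: [[0.001, -0.995, 0.097], [-0.0, 0.097, 0.995], [-1.0, -0.001, -0.0]]
ft_force: [0.1, 0.4, -1.4]
gripper_width: 0.0374
```

```bash
python3 go.py 510 285.6 236 174.3
python3 - <<'E'
from h import *
s=grab('side');t=grab('top'); np.savez('s5.npz',**s); np.savez('t5.npz',**t)
a=cv2.resize(s['color'][200:290,180:280],(400,360),interpolation=cv2.INTER_CUBIC)
b=cv2.resize(t['color'][130:235,100:180],(274,360),interpolation=cv2.INTER_CUBIC)
save(np.hstack([a,b]),'g5.png')
E
```

```text
t 24.25 pos [510.  285.5 251.5] yaw 174.41 F [ 0.1  0.4 -1.4] w 37.4
turn [ 0.11 -0.    0.03] shift [15.5 -0.   0.1]
```

View pics/g5.png

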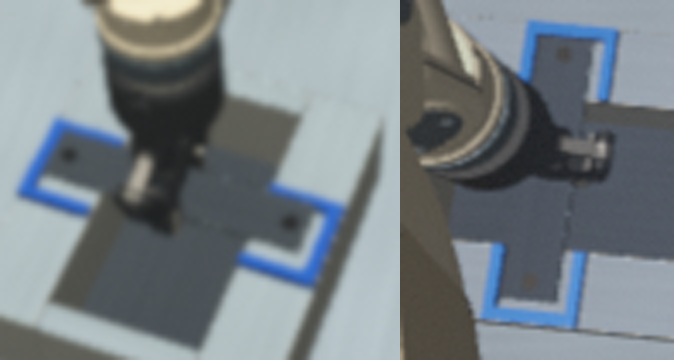

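Both bar ends appear inside the blue guides in both views, a little above the seat. One more triangulation check of bar and guides.

```bash
python3 - <<'E'
from dots import *
s,t=run([(197,238.8),(252.5,255.2)],[(147.9,145.5),(137.7,212.6)])
c=t['color'].astype(int); g=(c[...,2]-c[...,0]>60); g[:,:118]=0; g[:,175:]=0;g[:130]=0;g[232:]=0
cnt=np.argwhere(g)[:,::-1]
print(cv2.minAreaRect((ray(t,cnt,.088)[:,:2]*1000).astype(np.float32)))
E
```

```text
[196.6 238.3] [147.3 145.4] [591.4 278.   96.6]
[251.9 255.1] [137.2 211.8] [428.  295.2  97.2]
mid [509.7 286.6  96.9] len 164.3 yaw -6.03 pitch -0.21
((510.06829833984375, 286.480712890625), (67.8779067993164, 218.37741088867188), 84.02835083007812)
```

Bar middle is (509.7, 286.6) at yaw −6.0°. The guides' centre is (510.1, 286.5) at −6.0°. That's well matched, so I'll lower it in.

Call:
apply_moves --series '[{"linear":[3,0,0],"dr":[0,0,0]},{"linear":[3,0,0],"dr":[0,0,0]},{"linear":[2,0,0],"dr":[0,0,0]},{"linear":[2,0,0],"dr":[0,0,0]},{"linear":[1,0,0],"dr":[0,0,0]},{"linear":[0.5,0,0],"dr":[0,0,0]},{"linear":[0,0,0],"dr":[0,0,0]}]'

```text
time: 25.32
ee_pos: [0.5099, 0.2855, 0.24]
tool_rot: [[0.001, -0.995, 0.097], [-0.0, 0.097, 0.995], [-1.0, -0.001, 0.0]]
ft_force: [0.9, 0.6, -1.3]
gripper_width: 0.0377
```

Call:
apply_moves --series '[{"linear":[0.5,0,0],"dr":[0,0,0]},{"linear":[0.5,0,0],"dr":[0,0,0]},{"linear":[0,0,0],"dr":[0,0,0]}]'

```text
time: 25.7
ee_pos: [0.5099, 0.2855, 0.239]
tool_rot: [[0.0, -0.995, 0.097], [-0.0, 0.097, 0.995], [-1.0, -0.0, 0.0]]
ft_force: [0.8, 0.1, -1.3]
gripper_width: 0.0379
```

Call:
apply_moves --series '[{"linear":[0.5,0,0],"dr":[0,0,0]},{"linear":[0.5,0,0],"dr":[0,0,0]},{"linear":[0,0,0],"dr":[0,0,0]}]'

```text
time: 26.08
ee_pos: [0.5099, 0.2855, 0.238]
tool_rot: [[0.0, -0.995, 0.097], [-0.0, 0.097, 0.995], [-1.0, -0.0, -0.0]]
ft_force: [-0.2, 0.2, -1.7]
gripper_width: 0.0377
```

Call:
apply_moves --series '[{"linear":[0.5,0,0],"dr":[0,0,0]},{"linear":[0.5,0,0],"dr":[0,0,0]},{"linear":[0,0,0],"dr":[0,0,0]}]'

```text
time: 26.45
ee_pos: [0.5099, 0.2855, 0.237]
tool_rot: [[0.0, -0.995, 0.097], [-0.0, 0.097, 0.995], [-1.0, -0.0, -0.0]]
ft_force: [0.3, -0.1, -1.3]
gripper_width: 0.0377
```

Call:
apply_moves --series '[{"linear":[0.5,0,0],"dr":[0,0,0]},{"linear":[0.5,0,0],"dr":[0,0,0]},{"linear":[0,0,0],"dr":[0,0,0]}]'

```text
time: 26.82
ee_pos: [0.5099, 0.2855, 0.2364]
tool_rot: [[0.001, -0.995, 0.097], [0.0, 0.097, 0.995], [-1.0, -0.001, 0.0]]
ft_force: [-1.4, -0.2, 2.5]
gripper_width: 0.0377
```

Seated at the predicted height (contact force about 4 N). Open gently, rise straight up, then move aside.

Call:
apply_moves --series '[{"linear":[0.4,0,0],"dr":[0,0,0]},{"linear":[0,0,0],"dr":[0,0,0]}]'

```text
time: 27.08
ee_pos: [0.5099, 0.2855, 0.2363]
tool_rot: [[0.001, -0.995, 0.097], [0.0, 0.097, 0.995], [-1.0, -0.001, 0.0]]
ft_force: [-1.8, -1.0, 7.4]
gripper_width: 0.0374
```

Call:
apply_moves --series '[{"linear":[0,0,0],"dr":[0,0,0]},{"linear":[0,0,0],"dr":[0,0,0]},{"linear":[0,0,0],"dr":[0,0,0]},{"linear":[0,0,0],"dr":[0,0,0]},{"linear":[-5,0,0],"dr":[0,0,0]},{"linear":[-20,0,0],"dr":[0,0,0]},{"linear":[-40,0,0],"dr":[0,0,0]},{"linear":[-40,0,0],"dr":[0,0,0]},{"linear":[-20,0,0],"dr":[0,0,0]},{"linear":[0,0,0],"dr":[0,0,0]}]' --claw 70

```text
time: 28.32
ee_pos: [0.51, 0.2855, 0.3623]
tool_rot: [[0.004, -0.995, 0.097], [0.001, 0.097, 0.995], [-1.0, -0.004, 0.002]]
ft_force: [1.3, 0.1, -0.1]
gripper_width: 0.0698
```

Call:
apply_moves --series '[{"linear":[0,0,-30],"dr":[0,0,0]},{"linear":[0,0,-45],"dr":[0,0,0]},{"linear":[0,0,-45],"dr":[0,0,0]},{"linear":[0,0,-45],"dr":[0,0,0]},{"linear":[0,0,-40],"dr":[0,0,0]},{"linear":[0,0,-25],"dr":[0,0,0]},{"linear":[0,0,0],"dr":[0,0,0]}]'

```text
time: 29.2
ee_pos: [0.4872, 0.0553, 0.3596]
tool_rot: [[-0.001, -0.995, 0.1], [-0.0, 0.1, 0.995], [-1.0, 0.001, -0.0]]
ft_force: [-0.1, -0.3, 0.4]
gripper_width: 0.0702
```

```bash
python3 - <<'E'
from meas import *
s=grab('side');t=grab('top'); np.savez('s6.npz',**s); np.savez('t6.npz',**t)
a=cv2.resize(s['color'][200:290,180:280],(400,360),interpolation=cv2.INTER_CUBIC)
b=cv2.resize(t['color'][50:250,90:370],(400,286),interpolation=cv2.INTER_CUBIC); b=cv2.copyMakeBorder(b,0,74,0,0,cv2.BORDER_CONSTANT)
save(np.hstack([a,b]),'g6.png')
W=world(t); Z=W[...,2]; v=(t['z_map']>0)
for n,(x0,x1,y0,y1) in dict(bowl=(175,220,65,108),mug=(228,275,65,105),shaker=(290,315,62,96),tin=(328,362,66,106),jar=(328,352,122,146),spoon=(222,292,212,250)).items():
  m=win(t,x0,x1,y0,y1)&v&(Z>(.006 if n=='spoon' else .07 if n=='jar' else .015))
  q=W[m]; print(n,m.sum(),np.round(q.min(0),3),np.round(q.max(0),3))
o=manip.observe(); print(o['time'],o['ee_pos'],o['ft_force'])
E
```

```text
bowl 1924 [0.469 0.047 0.612] [0.522 0.09  0.638]
mug 1589 [ 0.471 -0.029  0.015] [0.799 0.041 0.638]
shaker 386 [ 0.76  -0.149  0.015] [ 0.856 -0.092  0.113]
tin 793 [ 0.731 -0.253  0.015] [ 0.798 -0.189  0.089]
jar 228 [ 0.604 -0.216  0.07 ] [ 0.638 -0.18   0.109]
spoon 1882 [ 0.342 -0.072  0.008] [0.419 0.04  0.68 ]
29.3 [0.48737107 0.05667278 0.35990543] [-0.6350086  -0.57758354 -0.95070841]
```

View pics/g6.png

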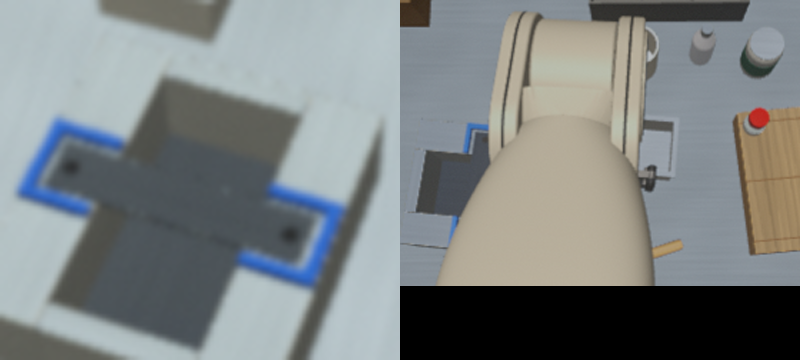

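The bar lies inside both guide pockets (side-image dots at about (197,241) and (252,258)). Last check: seat height at both ends, plus the objects the arm hides, by comparing side images.

```bash
python3 - <<'E'
from meas import *
s=dict(np.load('s6.npz')); s0=dict(np.load('s0.npz')); W=world(s)*1000; 
a=np.radians(-6); R=np.array([[np.cos(a),np.sin(a)],[-np.sin(a),np.cos(a)]])
L=(W[...,:2]-[510,285.8])@R.T; c=s['color'].astype(int)
for u0,u1 in((-90,-60),(-15,15),(60,90)):
  m=(L[...,0]>u0)&(L[...,0]<u1)&(abs(L[...,1])<14)&(W[...,2]>60)&(s['z_map']>0); print('bar top z',u0,m.sum(),np.median(W[m][:,2]).round(1))
P=[ray(s,[p],.083)[0]*1000 for p in((197,241.3),(252.5,258.5))]; print(np.round(P,1),np.mean(P,0).round(1))
d=abs(c-s0['color'].astype(int)).max(2)
for n,(x0,x1,y0,y1) in dict(bowl=(134,176,190,226),mug=(160,190,152,192),spoon=(275,300,175,225),shaker=(174,192,130,160),tin=(185,209,110,142),jar=(224,242,118,140)).items(): print(n,'max/mean diff',d[y0:y1,x0:x1].max(),d[y0:y1,x0:x1].mean().round(2))
E
```

```text
bar top z -90 98 82.1
bar top z -15 96 82.3
bar top z 60 85 82.2
[[589.7 279.3  83. ]
 [424.6 296.8  83. ]] [507.1 288.   83. ]
bowl max/mean diff 10 7.51
mug max/mean diff 10 7.09
spoon max/mean diff 10 8.04
shaker max/mean diff 9 7.27
tin max/mean diff 9 6.54
jar max/mean diff 168 38.22
```

The bar's top is at 82.1–82.3 mm along its whole length, against 83 expected, so it is flat and fully down. The jar's image change is the arm passing in front of it. The top view puts the jar at the same coordinates as before.

```bash
python3 -c "
from station import manip;print(manip.finish_job())"
```

```text
the job is handed in; nothing more can be done
None
```

The job is done and handed in at about 29 s of the 69 s allowed. I slid the bar about 50 mm out over the block's near edge and gripped it by that end. I then laid it across the pan and let go. Finally I gripped it by its middle, lowered it into the well's blue guides and let go.

- **In the pan:** the bar lay level on both long rims, centred within a few millimetres and parallel to the pan's x.
- **In the well:** the bar's top measured 82.1, 82.3 and 82.2 mm at one end, the middle and the other end (83 mm expected). It sits flat and fully down inside both guides.
- **Position disagreement:** a rough check from one camera, read from a picture by eye, put the bar's middle about 3–4 mm from where the two-camera check had put it just before lowering. The guides allow 5 mm each way.
- **Other objects:** the bowl, mug, shaker, tin and spoon looked the same in the side view before and after. The arm blocked the jar there, but the top view's depth readings put it at its starting coordinates.
- **Wrist tilt:** joint 6 reached its 180° limit after I let go at the pan, which tilted the empty tool about 3°. I fixed this with a half turn before the second grasp.
- **Forces:** wrist readings at the end of each move never passed about 11 N.

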